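Prove the breaker, then hold a tube on the touch mixer

ROBOT

A 6-joint arm with a two-finger parallel gripper is mounted at the origin on a cart in front of the work surface, level with it; the furniture and walls round the work are solid. World frame = base frame: x ahead of the robot, y to its left, z up, the work surface at z = 0. Lengths are in mm, angles in rad, forces in N, time in s.
With the tool pointing down it reaches from about 350 to 775 mm from the base axis. Payload 5.5 kg.
Tool frame: the origin (TCP) lies at the very end of the fingers, on their centre line; the grasp point (between the pads) lies 19 mm behind it; z points along the fingers, y is the direction in which the jaws open and shut (so a half turn about z gives the same grasp; the last joint's range is limited). The gripper opens to 85 mm and grips with 20 to 120 N. Pads are 22 mm wide; open, the fingers measure 114 mm over their backs; the gripper's body (76 mm by 85 mm) begins 54 mm behind the grasp point. The pads swing forward as they close: fully open they stand 13 mm farther back than shut.
Start: joints at [-1.449, 0.313, 0.046, 1.304, 0, 1.431], TCP at [148.815, -555.454, 198.923] pointing down, gripper open.
Joint ranges: [-2.76, 2.76], [-0.86, 1.69], [-1.03, 1.26], [-2.2, 2.34], [-1.47, 1.5], [-3.14, 3.14]. Speed limits (rad/s): [2.57, 2.57, 3.14, 3.14, 3.14, 3.14].

INTERFACE

Orientations are given as a 3x3 rotation matrix whose columns are the frame's x, y, z axes.
In Python, from cell import manip, eoat, planner, optics gives the robot as it stands. Calls block until the motion is done:
- manip.reach(position, orientation): joint-space move of the TCP to a pose.
- manip.servo_line(position, max_speed=150, orientation=None): straight line of the TCP; orientation=None keeps the orientation; max_speed is the mean speed in mm/s.
- manip.set_joints(angles): joint-space move.
- eoat.grip(opening, grasp_force=None): opening from 0.0 (shut) to 1.0 (fully open); grasp_force is the grip in N (None keeps the last); returns when the fingers have stopped.
- manip.dwell(seconds).
- planner.inverse_kinematics(position, orientation): joint angles nearest the present ones, or None.
- manip.read_state(): the state.
- optics.snapshot(name): name is "side" or "top" or "wrist"; returns the picture (400x640x3 uint8, blue, green, red); there is no depth.
- optics.camera_params(name): a dict with "K" (3x3 intrinsics, pixels), "rvec" (rotation vector, rad) and "tvec" (3), from world to camera coordinates, as OpenCV has them. Camera axes: x right, y down, z forward; pixel columns grow to the right and rows downward; lengths in mm; the calibration is good to about 2 mm. A picture is of the moment at which its call begins: read the wrist's pose just before it. camera_params takes no time and is no camera call; for the wrist camera it gives the pose at the moment of the call.
A pose or a line that the arm cannot do raises manip.Unreachable and nothing moves.
- manip.finish_job(): hands the job in, once; it reports no verdict.
Trained networks look in the newest picture that a camera, given by its name, has taken for a name from the list of things; names that differ only in an ending like _2 or _b are one class to them, and where a whole thing is asked for, a point or a joint stands for the part that bears it (a point fixed in the world has none). Each returns a list of dicts, best first, with "p" (0 to 1); they miss things now and then, are a little off and sometimes report something else, mostly with a low value. They report only what shows in the picture. A call takes as long as a camera call.
- optics.spot_in(camera, name): "location" ([x, y, z] in mm, in world coordinates, good to about 4 mm: the middle of the surface that is visible of it).
- optics.masks_of(camera, name): "region" (400x640 bool, what is visible of it).
- optics.mark_of(camera, name): "location" ([x, y, z] in mm, in world coordinates, good to about 4 mm: a listed point, or the origin of a listed thing).
The state is a dict: "t": time; "q": joint angles; "dq": joint speeds; "joint_efforts": joint torques, N m; "eef_pos": TCP position; "eef_rot": TCP orientation; "wrist_force": force on the tool from outside, world axes, zero at the start; "torque": the same for the moment, N m; "gripper_width": opening from 0.0 (shut) to 1.0 (fully open).
Only numpy, scipy, OpenCV 4.12 (cv2) and the standard library are available. Lean on these libraries where they do the work, as an engineer would, in place of code of your own. Each camera call takes 0.05 s, during which the arm holds its last target. There are 200 camera calls.

TASK

The touch mixer is fed through the residual-current breaker in the sloped outlet box beside it. First prove the breaker: press its test button so that the lever drops by itself, then push the lever back up until it latches and stays up. Then take the tall tube out of the metal block, set it upright in the mixer's rubber cup and press it straight down against the cup's spring until the cup meets its stop, without forcing it; finish while still gripping the tube and holding the cup down on its stop, with the short tubes, the timer and the rubber stopper left where they are.

Things in the scene. Friction and masses are not known exactly. Their poses are not given: they have to be found in the camera images.
- station: One fixed unit. Origin on the worktop under the cup's axis: white touch mixer, 132 (x) x 106 (y) x 93 mm, black rubber cup on top. 185 mm to +y, 10 mm to -x: middle of a grey wedge-shaped outlet box, 110 (x) x 120 (y) mm, 38 mm high in front, 89 at the back; its face rises 25 degrees towards +x and bears the breaker's white front, 50 x 90 mm, 7 mm proud: lever at y = 161 mm, button at y = 211 mm.
- button_top (a point): Middle of the top of the round test button, 16 mm in diameter, standing 9 mm proud of the breaker's front; it is pressed in along the normal of the sloped face (vertical tipped 25 degrees towards the station's -x; a vertical push works too).
- test_button (a joint): Travel of the test button, m: 0 out, 0.005 fully in. Sprung, 1.5 N at the start to 4 N fully in; it trips the lever after about 1 mm.
- lever_tip (a point): Middle of the tip of the breaker's black toggle lever, 24 mm wide (station y), 7 to 9 mm thick, 30 mm long from a hinge along the station's y axis, 6 mm under the breaker's front. The tip is 20 mm above that front, and 30 mm further down the slope once dropped.
- rcd_lever (a joint): Lever angle, rad: about 0.02 up and latched (leans up the slope, station +x), 1.05 dropped (leans to -x). A spring drives it down, 0.7 N at the tip when dropped, 1.3 N when up. To latch, push it up the slope from below past 0 to its stop at -0.15 (3 N at the tip), button out; the catch snaps in and it stays up when let go.
- mixer_cup (a joint): Travel of the cup downward, m: 0 up, 0.006 on its hard stop. Sprung: 2.5 N at the start, 7.5 N at the stop; beyond that it is rigid.
- cup_floor (a point): Middle of the floor of the cup's recess, 117.5 mm above the worktop with the cup up. The recess is a funnel 20 mm deep, about 20 mm wide at the floor and 36 mm at the mouth; the cup is 48 mm wide outside. Moves with the cup.
- tube_block: Plain aluminium tube block, fixed, 86 mm (x) x 136 mm (y), 52 mm high, with six upright blind holes 17.8 mm wide and 42 mm deep at x = -21, +21 and y = -45, 0, +45 mm. Origin: centre of its underside.
- tall_tube: The tall tube: sealed amber tube with a round bottom, 16 mm in diameter, 130 mm long in all, with a black ribbed screw cap (20 mm in diameter, the top 21 mm). 30 g. Stands upright in one of the block's holes, 30 mm higher than the other two. Origin: lowest point of its round bottom, z along the tube to the cap.
- short_tube_a: Short tube of the same make, 100 mm long, in another hole. Origin: lowest point. To be left alone.
- short_tube_b: Second short tube, 100 mm long, in another hole. Origin: lowest point. To be left alone.
- timer: White bench timer, 66 x 58 x 20 mm, lying loose on the worktop behind the tube block, right of the mixer. Origin: centre of its underside. To be left alone.
- rubber_stopper: Loose red-brown rubber stopper, 35 mm wide, 30 mm high, in front of the outlet box. Origin: centre of its underside. To be left alone.

How it is judged (in metres and radians):
On the way, in this order (a step that is already met when the one before it is completed fails the run):
1. The test button is pressed in and the lever has dropped (value of joint rcd_lever above 0.9 rad and value of joint test_button above 0.0005 m), for 0.02 s.
2. The lever is back up and stays there by itself, the breaker no longer touched (value of joint rcd_lever below 0.12 rad and value of joint test_button below 0.001 m and contact force between the fingers and station below 0.1 N), for 0.2 s.
3. The tall tube is held over the cup by the fingers, out of the block (horizontal distance between tall_tube and cup_floor below 0.03 m and z of tall_tube in the frame of cup_floor above -0.004 m and contact force between the fingers and tall_tube above 1 N), for 0.1 s.
At the end, for the whole second after the job is handed in: The fingers still grip the tall tube and hold it still and upright (within 11 degrees) in the cup, 10 mm from centre at most, cup travel over 5 of 6 mm, with 5 to 35 N; they touch nothing else. Lever latched up, button out. Short tubes moved under 10 mm, timer and stopper under 20 mm (value of joint mixer_cup above 0.005 m and contact force between tall_tube and station between 5 and 35 N and horizontal distance between tall_tube and cup_floor below 0.01 m and angle between tall_tube's own z axis and vertical below 0.2 rad and contact force between the fingers and tall_tube above 1 N and contact force between the fingers and station below 0.2 N and value of joint rcd_lever below 0.12 rad and value of joint test_button below 0.001 m and linear speed of tall_tube below 0.02 m/s and distance of each of short_tube_a, short_tube_b from where it was at the start of the episode below 0.01 m and distance of each of timer, rubber_stopper from where it was at the start of the episode below 0.02 m); the arm keeps its last pose, push and grip.
It fails at once if the tube is forced onto the cup with more than 50 N (contact force between tall_tube and station above 50 N).
It fails at once if a short tube, the timer or the stopper is disturbed (distance of any of short_tube_a, short_tube_b from where it was at the start of the episode above 0.02 m or distance of any of timer, rubber_stopper from where it was at the start of the episode above 0.04 m).
It also fails if it takes over 58 s, if anything falls off the work surface, if the arm or the gripper's body presses on something with over 40 N, if the wrist force passes 120 N, or if a joint passes its speed limit or range.

## Working session

There is one attempt and no reset: what is moved stays moved. The work goes in short steps, each a Python script; the robot and the scene stay as the last script left them, time stands still between calls to the robot, and variables do not carry over. Pictures are saved under pics/ and viewed, about 8 in all and at most 12, crops included, and the job is handed in when it is done.

```bash
mkdir -p pics; ls; python3 - <<'E'
from cell import manip, eoat, planner, optics
import cv2, numpy as np
for c in ("side","top"):
    im=optics.snapshot(c); cv2.imwrite(f"pics/{c}0.png",im)
    p=optics.camera_params(c); R=cv2.Rodrigues(np.array(p["rvec"]))[0]
    print(c,"cam at",(-R.T@np.array(p["tvec"]).ravel()).round(),"K",np.array(p["K"]).round(1).tolist())
    for n in ("station","button_top","lever_tip","cup_floor","tube_block","tall_tube","short_tube_a","timer","rubber_stopper"):
        print(n,[(np.round(d["location"],1).tolist(),round(d["p"],2)) for d in optics.mark_of(c,n)[:3]])
s=manip.read_state(); print(s["t"],s["eef_rot"],s["wrist_force"])
E
```

```text
pics
side cam at [ -43. 1057.  582.] K [[499.4, 0.0, 321.4], [0.0, 499.4, 201.1], [0.0, 0.0, 1.0]]
station [([538.6, -8.0, -0.6], 0.56)]
button_top [([511.6, 204.8, 78.1], 0.6)]
lever_tip [([523.1, 150.3, 99.4], 0.58)]
cup_floor [([536.5, -8.2, 116.8], 0.72)]
tube_block [([506.4, -290.8, -0.6], 0.8)]
tall_tube []
short_tube_a [([536.9, -4.3, -0.3], 0.63)]
timer [([536.5, -7.1, 0.7], 0.43), ([666.9, -257.9, -2.2], 0.39)]
rubber_stopper [([351.0, 209.5, 0.1], 0.55)]
top cam at [ 375.  -60. 1366.] K [[429.1, 0.0, 315.0], [0.0, 429.1, 197.2], [0.0, 0.0, 1.0]]
station [([542.4, -2.4, -2.1], 0.75)]
button_top [([505.6, 204.2, 82.7], 0.46)]
lever_tip [([524.3, 154.2, 92.5], 0.61)]
cup_floor [([537.5, -12.0, 120.5], 0.76)]
tube_block [([507.2, -287.3, 0.8], 0.85)]
tall_tube [([523.9, 149.0, 96.5], 0.63), ([525.3, -239.9, 11.3], 0.46), ([487.3, -288.0, 9.2], 0.4)]
short_tube_a [([670.8, -260.4, -2.5], 0.59), ([531.8, -328.4, 9.0], 0.49), ([523.2, -242.7, 10.5], 0.45)]
timer [([670.3, -259.2, -1.6], 0.84)]
rubber_stopper [([347.3, 206.0, -1.2], 0.63)]
1.0 [[ 9.65928881e-01  2.58807642e-01 -2.24299804e-05]
 [ 2.58807641e-01 -9.65928882e-01 -2.55448519e-05]
 [-2.82769687e-05  1.88694599e-05 -9.99999999e-01]] [-0.81215574  0.60361677 -0.0201951 ]
```

View pics/side0.png

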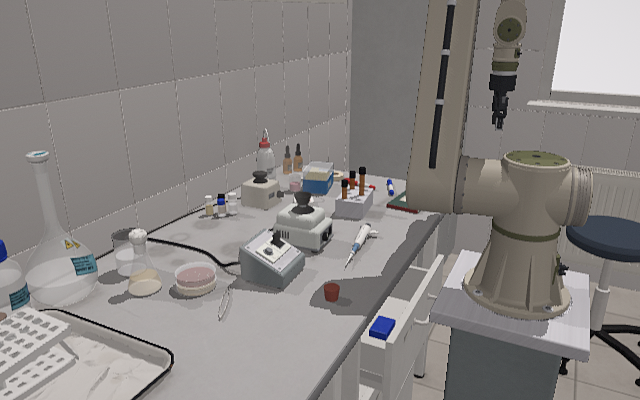

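View pics/top0.png

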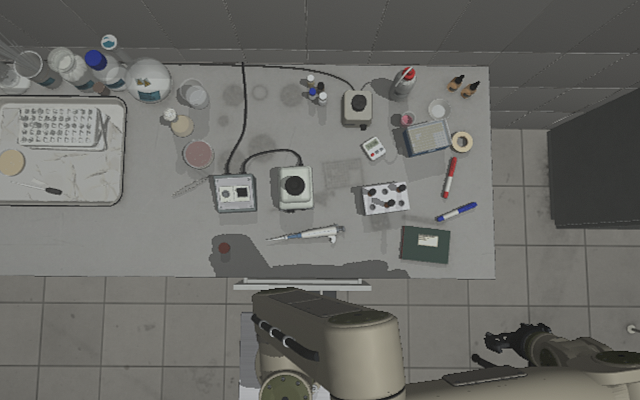

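```bash
cat > h.py <<'E'
from cell import manip, eoat, planner, optics
import cv2, numpy as np
def down(yaw, tilt=0.0):
    # tool z down; tool y at angle yaw+90deg in world; tilt about the tool y axis
    c,s=np.cos(yaw),np.sin(yaw)
    R=np.array([[c,s,0],[s,-c,0],[0,0,-1.]])
    return R@cv2.Rodrigues(np.array([0,tilt,0.]))[0]
def look(c,fn,names):
    p=optics.camera_params(c); im=optics.snapshot(c); cv2.imwrite(f"pics/{fn}.png",im)
    R=cv2.Rodrigues(np.array(p["rvec"]))[0]; t=np.array(p["tvec"]).ravel()
    print(c,"cam",(-R.T@t).round(1),"axis",R[2].round(2))
    for n in names:
        print(n,[(np.round(d["location"],1).tolist(),round(d["p"],2)) for d in optics.mark_of(c,n)[:4]])
    np.savez(f"pics/{fn}.npz",K=p["K"],R=R,t=t)
    return im
def ray(fn,uv,z):
    d=np.load(f"pics/{fn}.npz"); v=d["R"].T@np.linalg.inv(d["K"])@np.array([*uv,1.]); c=-d["R"].T@d["t"]
    return c+v*(z-c[2])/v[2]
E
python3 - <<'E'
from h import *
manip.reach([430,-270,330],down(0)); print(manip.read_state()["t"])
look("wrist","w_block",["tube_block","tall_tube","short_tube_a","timer"])
manip.reach([430,90,340],down(0)); s=manip.read_state(); print(s["t"],s["q"])
look("wrist","w_stat",["station","cup_floor","button_top","lever_tip","rubber_stopper"])
a=cv2.imread("pics/w_block.png");b=cv2.imread("pics/w_stat.png")
cv2.imwrite("pics/both.png",cv2.resize(np.vstack([a,b]),(480,600),interpolation=cv2.INTER_AREA))
E
```

```text
2.5583
wrist cam [ 496.  -270.6  505.3] axis [-0.26  0.   -0.96]
tube_block [([507.4, -284.0, -1.5], 0.74)]
tall_tube [([484.1, -293.3, 10.1], 0.63)]
short_tube_a [([534.4, -333.0, 8.7], 0.9), ([508.3, -285.0, 1.2], 0.53), ([521.6, -240.4, 11.9], 0.49)]
timer [([509.3, -287.6, 1.8], 0.28)]
7.3667 [ 2.30314507e-02  4.51572190e-02  6.05992883e-02  1.58624177e+00
 -2.63103727e-05 -3.11827214e+00]
wrist cam [496.3  90.  515.8] axis [-0.26  0.   -0.96]
station [([541.8, -11.0, 0.7], 0.95)]
cup_floor []
button_top []
lever_tip [([521.2, 149.1, 91.9], 0.72)]
rubber_stopper [([348.6, 212.5, 1.7], 0.61)]
```

View pics/w_block.png

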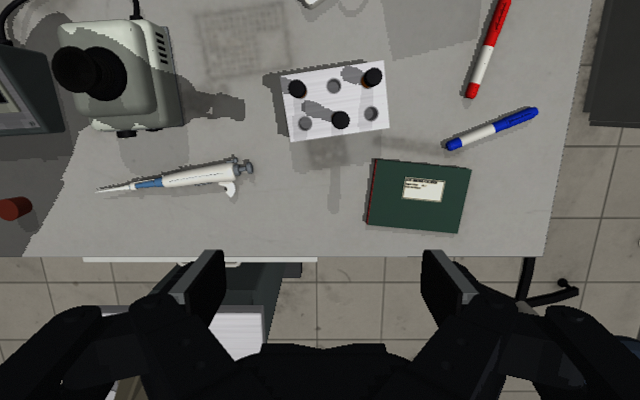

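View pics/w_stat.png

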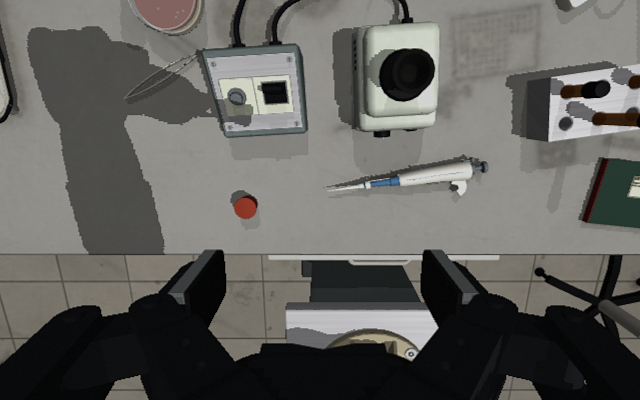

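```bash
python3 - <<'E'
import cv2,numpy as np
b=cv2.imread("pics/w_stat.png")[30:150,190:450]; a=cv2.imread("pics/w_block.png")[45:155,260:520]
z=lambda i:cv2.resize(i,None,fx=3,fy=3,interpolation=cv2.INTER_CUBIC)
b=z(b);a=z(a)[:,:780]
cv2.imwrite("pics/zoom.png",np.vstack([b,a[:240]])[:600])
E
```

```text
(no output)
```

View pics/zoom.png

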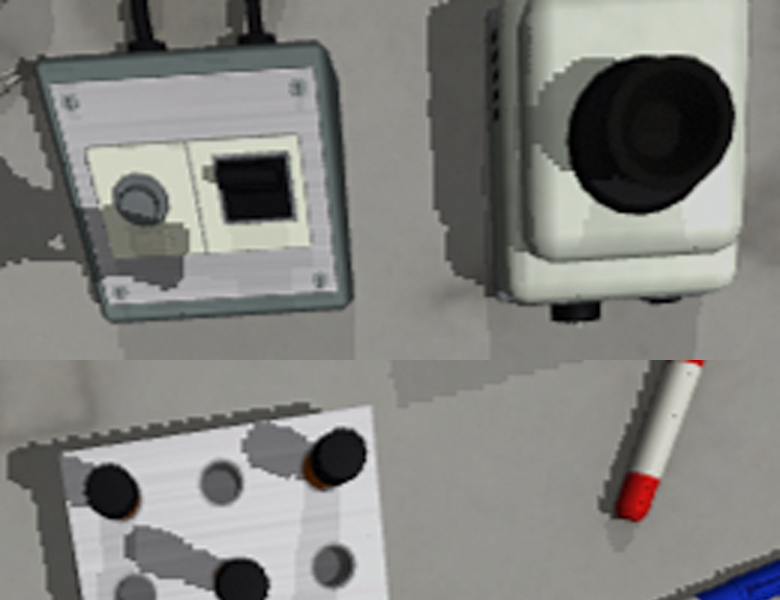

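```bash
cat > fit.py <<'E'
from h import *
from scipy.optimize import least_squares
def fit(fn,obj,img,x0):
    d=np.load(f"pics/{fn}.npz"); obj=np.array(obj,float); img=np.array(img)
    def res(p,full=False):
        c,s=np.cos(p[2]),np.sin(p[2])
        W=np.c_[p[0]+c*obj[:,0]-s*obj[:,1],p[1]+s*obj[:,0]+c*obj[:,1],obj[:,2]]
        q=(d["K"]@(d["R"]@W.T+d["t"][:,None])).T
        e=q[:,:2]/q[:,2:]-img
        return e if full else e.ravel()
    r=least_squares(res,x0,loss="soft_l1",x_scale=[10,10,.1]); print(fn,r.x.round(3)); print(res(r.x,True).round(1).tolist()); return r.x
zs=lambda l:[(x/3+190,y/3+30) for x,y in l]
zb=lambda l:[(x/3+260,(y-360)/3+45) for x,y in l]
n=np.array([-np.sin(np.radians(25)),0,np.cos(np.radians(25))]);a=np.array([n[2],0,-n[0]])
F=lambda u,y,h: np.array([-10,y,63.6])+a*u+n*h
fit("w_stat",[[45,245,89],[45,125,89],[-65,125,38],[-65,245,38],F(0,211,16),F(25,230,7),F(25,140,7),F(-25,140,7),[0,0,137.5]],
 zs([(38,62),(322,42),(350,302),(105,318),(138,198),(85,148),(297,133),(312,245),(676,112)]),[540,-8,0.1])
fit("w_block",[[21,0,52],[-21,-45,52],[-21,45,52],[43,68,52],[43,-68,52],[-21,0,140],[21,45,110],[21,-45,110]],
 zb([(222,482),(334,565),(135,592),(62,455),(372,407),(242,582),(113,490),(342,455)]),[507,-288,0.1])
print(ray("w_block",(340.7,119.5),140))
for st in ("top",):
    r=optics.mark_of
E
python3 fit.py
```

```text
w_stat [ 5.41307e+02 -8.17900e+00  7.00000e-02]
[[-3.7, -2.1], [0.9, -3.2], [1.1, 1.0], [-0.1, 1.7], [0.5, 4.2], [-0.3, -0.0], [0.4, -0.5], [0.2, -0.4], [-1.6, 0.5]]
w_block [ 5.06889e+02 -2.87701e+02  1.38000e-01]
[[-0.1, 0.2], [-0.1, 0.3], [-0.0, 0.8], [-0.6, -0.8], [0.0, -0.4], [0.9, 1.3], [-1.0, -0.5], [0.8, -0.4]]
[ 486.8864491  -289.67285708  140.        ]
```

```bash
cat >> h.py <<'E'
S=np.array([541.3,-8.2]); YS=0.07
cS,sS=np.cos(YS),np.sin(YS); RS=np.array([[cS,-sS,0],[sS,cS,0],[0,0,1.]])
n=np.array([-np.sin(np.radians(25)),0,np.cos(np.radians(25))]);a=np.array([n[2],0,-n[0]])
def F(u,y,h): return RS@(np.array([-10,y,63.6])+a*u+n*h)+[*S,0]
OT=down(YS,np.radians(25))
def wf(): return np.array(manip.read_state()["wrist_force"])
E
python3 - <<'E'
from h import *
eoat.grip(0.0)
manip.reach(F(2,211,50),OT); manip.servo_line(F(2,211,26),100); f0=wf(); N=RS@n
print("base",f0.round(2),manip.read_state()["t"])
for h in np.arange(21,6,-1.0):
    manip.servo_line(F(2,211,h),25); f=(wf()-f0)@N; p=np.array(manip.read_state()["eef_pos"])
    print(h,round(f,2),((p-F(2,211,0))@N).round(2))
    if f>6: break
manip.dwell(0.3); print(manip.read_state()["t"])
look("top","press",["lever_tip"]); im=optics.snapshot("side"); cv2.imwrite("pics/press_side.png",im)
cv2.imwrite("pics/c1.png",cv2.resize(im[200:310,210:350],None,fx=4,fy=4,interpolation=cv2.INTER_CUBIC))
print([(np.round(d["location"],1),d["p"]) for d in optics.mark_of("side","lever_tip")])
E
```

```text
base [0.63 0.06 0.5 ] 9.8667
21.0 -0.65 21.1
20.0 0.07 20.05
19.0 -0.8 18.96
18.0 -0.14 17.93
17.0 0.09 16.93
16.0 1.05 15.94
15.0 0.37 14.93
14.0 1.12 13.93
13.0 -0.95 12.94
12.0 -0.14 11.96
11.0 0.38 10.93
10.0 0.29 9.94
9.0 -0.19 8.94
8.0 -1.08 7.92
7.0 -0.32 6.94
14.0167
top cam [ 375.4  -60.1 1365.6] axis [ 0.1  -0.01 -1.  ]
lever_tip [([524.1, 152.4, 98.8], 0.52), ([485.8, -288.9, 10.3], 0.48)]
[(array([509.9, 206.9,  75.1]), 0.27)]
```

View pics/c1.png

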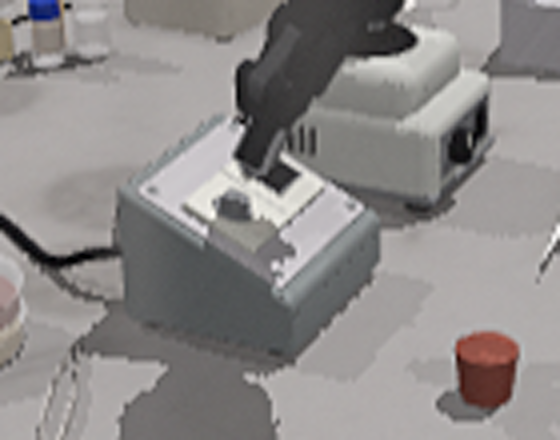

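```bash
python3 - <<'E'
from h import *
p=optics.camera_params("side");R,t,K=p["rvec"],p["tvec"],p["K"]
s=manip.read_state(); print(s["eef_pos"],s["gripper_width"],np.round(s["eef_rot"],2).tolist())
def pr(P): 
    q=cv2.projectPoints(np.array([P],float),np.array(R),np.array(t),np.array(K),None)[0].ravel(); return q.round(1),((q-[210,200])*4).round()
print("tcp",pr(s["eef_pos"])); 
for nm,P in dict(btn=F(0,211,16),btn5=F(5,211,16),fbl=F(25,230,7),ffl=F(-25,230,7),c1=RS@[-65,245,38]+[*S,0],c2=RS@[45,245,89]+[*S,0],c3=RS@[-65,125,38]+[*S,0]).items(): print(nm,P.round(1),pr(P))
E
```

```text
[515.44435391 201.52339428  70.82608878] -0.0016602938965504294 [[0.9, 0.07, 0.42], [0.06, -1.0, 0.03], [0.42, -0.0, -0.91]]
tcp (array([267.3, 251.7]), array([229., 207.]))
btn [509.8 201.1  78.1] (array([269.4, 249.2]), array([237., 197.]))
btn5 [514.3 201.4  80.2] (array([267.6, 248. ]), array([230., 192.]))
fbl [534.9 221.9  80.5] (array([254.8, 249.7]), array([179., 199.]))
ffl [489.7 218.7  59.4] (array([273.2, 261.8]), array([253., 247.]))
c1 [459.3 231.7  38. ] (array([282.3, 275.9]), array([289., 304.]))
c2 [569.1 239.3  89. ] (array([237.4, 246.3]), array([110., 185.]))
c3 [467.7 111.9  38. ] (array([304.7, 252.9]), array([379., 212.]))
```

```bash
python3 - <<'E'
from h import *
im=look("top","press2",[]); im2=look("side","press3",[]); s=manip.read_state()
def pr(c,P):
    p=optics.camera_params(c); return cv2.projectPoints(np.array([P],float),*[np.array(p[k]) for k in("rvec","tvec","K")],None)[0].ravel()
out=[]
for c,i,o in(("top",im,(170,130)),("side",im2,(200,180))):
    k=cv2.resize(i[o[1]:o[1]+100,o[0]:o[0]+130],None,fx=6,fy=6,interpolation=cv2.INTER_CUBIC)
    for P,col in((s["eef_pos"],(0,0,255)),(F(0,211,16),(0,255,0)),(np.array(s["eef_pos"])-100*np.array(s["eef_rot"])[:,2],(255,0,255))):
        q=(pr(c,P)-o)*6; print(c,q.round()); cv2.drawMarker(k,tuple(int(v) for v in q),col,cv2.MARKER_CROSS,14,1)
    out.append(k[:,:390*2])
cv2.imwrite("pics/c2.png",cv2.resize(np.hstack(out),None,fx=.5,fy=.5,interpolation=cv2.INTER_AREA))
E
```

```text
top cam [ 375.4  -60.1 1365.6] axis [ 0.1  -0.01 -1.  ]
side cam [ -43.  1056.8  581.6] axis [ 0.41 -0.84 -0.36]
top [332. 376.]
top [329. 386.]
top [297. 445.]
side [404. 430.]
side [416. 415.]
side [498. 225.]
```

View pics/c2.png

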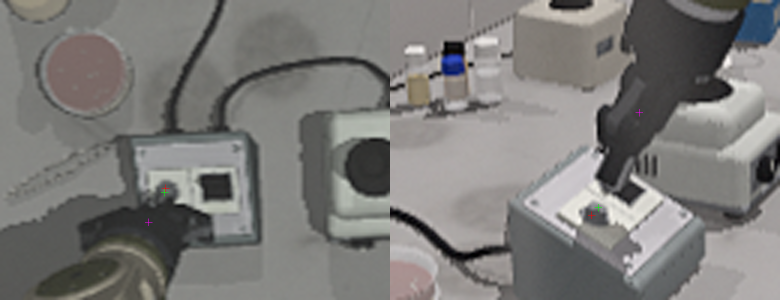

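```bash
python3 - <<'E'
from h import *
look("wrist","w_press",[])
E
```

```text
wrist cam [501.5 200.7 258.4] axis [ 0.17  0.01 -0.99]
```

View pics/w_press.png

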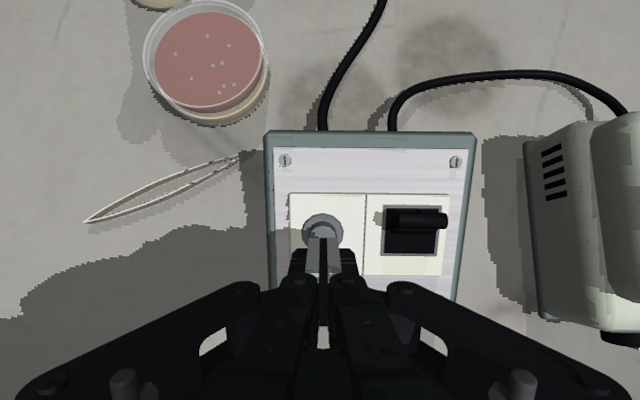

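```bash
python3 - <<'E'
from h import *
s=manip.read_state();p=optics.camera_params("wrist")
P=np.array([np.array(s["eef_pos"])-d*np.array(s["eef_rot"])[:,2] for d in (0,10,20,30)]+[F(0,211,16),F(25,230,7),F(25,140,7)])
print(cv2.projectPoints(P,*[np.array(p[k]) for k in("rvec","tvec","K")],None)[0].reshape(-1,2).round())
f0=wf();N=RS@n;ok=0
for h in np.arange(6,-20,-1.0):
    manip.servo_line(F(2,211,h),40); f=(np.mean([wf() for _ in range(3)],0)-f0)@N
    print(h,round(f,2),end='; ')
    if f>3.0:
        ok+=1
        if f>6 or ok>4: break
print(manip.read_state()["t"])
E
```

```text
[[323. 231.]
 [323. 238.]
 [323. 245.]
 [323. 253.]
 [323. 241.]
 [289. 192.]
 [451. 192.]]
6.0 1.29; 5.0 1.74; 4.0 0.83; 3.0 1.1; 2.0 -0.1; 1.0 -0.02; 0.0 1.14; -1.0 -0.75; -2.0 0.7; -3.0 0.8; -4.0 0.32; -5.0 -0.38; -6.0 -0.01; -7.0 0.67; -8.0 0.21; -9.0 -0.03; -10.0 0.66; -11.0 0.78; -12.0 0.19; -13.0 0.74; -14.0 0.7; -15.0 0.67; -16.0 1.36; -17.0 2.32; -18.0 2.49; -19.0 3.37; 20.8667
```

```bash
python3 - <<'E'
from h import *
im=look("wrist","w_press2",["button_top","lever_tip"]); im2=look("side","p2",[])
s=manip.read_state(); print(s["eef_pos"],wf())
cv2.imwrite("pics/c3.png",np.hstack([im[100:400,200:520],cv2.resize(im2[190:290,200:320],(360,300),interpolation=cv2.INTER_CUBIC)]))
E
```

```text
wrist cam [512.4 201.4 234.8] axis [ 0.17  0.01 -0.99]
button_top []
lever_tip [([496.9, 148.5, 77.8], 0.91)]
side cam [ -43.  1056.8  581.6] axis [ 0.41 -0.84 -0.36]
[526.32092964 202.23533477  47.19853869] [-1.908631   -0.32415723  1.61763469]
```

View pics/c3.png

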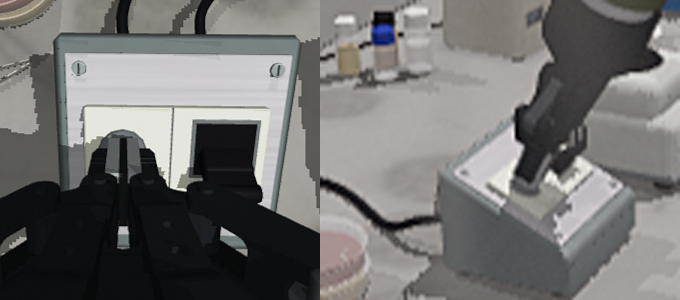

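```bash
python3 - <<'E'
from h import *
d=np.load("pics/w_block.npz")
for x in(11,-11):
  for y in (42.5,55):
    o=[]
    for b in (0,13,30,43,60):
        P=np.array([430+x,-270+y,330+b]); q=d["K"]@(d["R"]@P+d["t"]); o.append((q[:2]/q[2]).round().tolist())
    print(x,y,o)
q=manip.read_state(); print(q["q"])
# lift off, leave button
manip.servo_line(F(2,211,25),200); print(manip.read_state()["t"],wf())
E
```

```text
11 42.5 [[247.0, 212.0], [241.0, 220.0], [232.0, 231.0], [224.0, 242.0], [212.0, 259.0]]
11 55 [[225.0, 212.0], [217.0, 220.0], [206.0, 231.0], [196.0, 242.0], [179.0, 259.0]]
-11 42.5 [[249.0, 248.0], [244.0, 258.0], [236.0, 273.0], [228.0, 287.0], [217.0, 309.0]]
-11 55 [[228.0, 248.0], [221.0, 258.0], [210.0, 273.0], [201.0, 287.0], [186.0, 309.0]]
[ 0.27582047  0.10590397 -0.74846258  0.28832898 -0.08653349 -2.95459286]
21.4333 [-0.22488754 -0.42466613  0.1124287 ]
```

```bash
python3 - <<'E'
from h import *
A=RS@a; H=13-31.5
T=lambda:round(manip.read_state()["t"],2)
manip.reach(F(-48,161,25),OT); manip.servo_line(F(-48,161,H),150); f0=np.mean([wf() for _ in range(3)],0); print(T())
manip.servo_line(F(-9,161,H),60); print(T(),(wf()-f0)@A)
for u in np.arange(-7.5,6,1.5):
    manip.servo_line(F(u,161,H),60); f=(np.mean([wf() for _ in range(4)],0)-f0)@A; print(u,round(f,2),end='; ')
    if f<-8: break
print(T())
manip.servo_line(F(-40,161,H),150); manip.servo_line(F(-45,161,40),250); print(T(),wf()-f0)
look("wrist","w_lev",["lever_tip"]); look("side","s_lev",["lever_tip"]); look("top","t_lev",["lever_tip"]); print(T())
E
```

```text
22.26
23.06 -4.224362248317718
-7.5 -2.67; -6.0 -1.07; -4.5 -1.21; -3.0 -2.11; -1.5 -3.2; 0.0 -4.49; 1.5 -6.99; 3.0 -10.2; 25.06
25.88 [ 0.5948633   0.84261083 -0.16678051]
wrist cam [450.6 147.1 271.4] axis [ 0.18  0.01 -0.98]
lever_tip [([522.4, 149.1, 88.7], 0.9)]
side cam [ -43.  1056.8  581.6] axis [ 0.41 -0.84 -0.36]
lever_tip [([524.0, 149.1, 98.9], 0.43)]
top cam [ 375.4  -60.1 1365.6] axis [ 0.1  -0.01 -1.  ]
lever_tip [([523.7, 150.1, 95.9], 0.56)]
26.18
```

```bash
python3 - <<'E'
from h import *
T=lambda:round(manip.read_state()["t"],2)
O=down(np.pi+.138); X=[486.5,-290.2]
manip.reach([450,100,270],O); eoat.grip(0.6,60)
manip.reach([*X,190],O); print(T())
look("wrist","w_tube",["tall_tube"])
manip.servo_line([*X,50],200); s=manip.read_state(); print(T(),s["eef_pos"],wf())
im=optics.snapshot("wrist"); cv2.imwrite("pics/pregrasp.png",im)
E
```

```text
30.7
wrist cam [ 420.5 -298.4  366.2] axis [ 0.26  0.04 -0.96]
tall_tube [([485.0, -295.0, 10.1], 0.83)]
31.65 [ 487.29506411 -290.44202236   51.03330681] [0.32399117 0.99278168 1.27628493]
```

View pics/pregrasp.png

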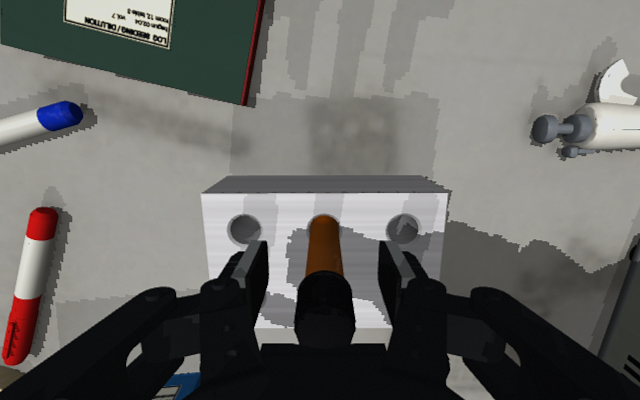

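```bash
python3 - <<'E'
from h import *
T=lambda:round(manip.read_state()["t"],2)
O=down(np.pi+.138)
eoat.grip(0.0,60); s=manip.read_state(); print(T(),s["gripper_width"],wf())
p=np.array(s["eef_pos"]); manip.servo_line([486.5,-290.2,205],200); s=manip.read_state(); print(T(),s["gripper_width"],wf())
manip.reach([540.5,-8.8,205],O); s=manip.read_state(); print(T(),s["gripper_width"],wf(),s["eef_pos"])
for c in("top","side","wrist"): look(c,"h_"+c,["tall_tube","cup_floor"])
print(T())
i=cv2.imread("pics/h_wrist.png")[100:400,160:480]; k=cv2.resize(cv2.imread("pics/h_side.png")[150:250,240:360],(360,300),interpolation=cv2.INTER_CUBIC)
cv2.imwrite("pics/c5.png",np.hstack([i,k]))
E
```

```text
32.12 0.17818058261799488 [0.4632167  0.48743257 5.36499864]
33.04 0.17691461093770525 [-0.07235785 -0.95838975 -0.37356491]
34.15 0.1787177462727679 [-0.45380763  0.11506124 -0.91559395] [540.48704056  -9.62963136 204.64429327]
top cam [ 375.4  -60.1 1365.6] axis [ 0.1  -0.01 -1.  ]
tall_tube [([511.1, 205.1, 83.1], 0.75)]
cup_floor []
side cam [ -43.  1056.8  581.6] axis [ 0.41 -0.84 -0.36]
tall_tube [([537.5, -12.6, 165.0], 0.72)]
cup_floor [([536.0, -10.3, 117.8], 0.57), ([525.7, 150.3, 98.1], 0.22)]
wrist cam [474.2 -18.8 380.8] axis [ 0.26  0.04 -0.96]
tall_tube [([536.5, -12.0, 162.3], 0.68)]
cup_floor [([537.8, -6.7, 118.8], 0.73)]
34.6
```

View pics/c5.png

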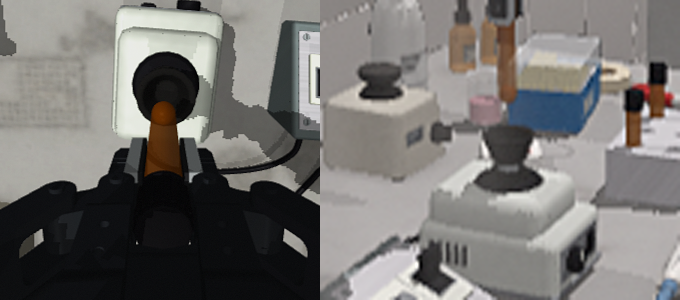

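```bash
python3 - <<'E'
from h import *
T=lambda:round(manip.read_state()["t"],2)
m=lambda:np.mean([wf() for _ in range(5)],0)
f0=m(); X=[540.5,-6.5]
manip.servo_line([*X,205],100); manip.servo_line([*X,163],100); print(T(),(m()-f0).round(2))
z=163; 
while z>143 and T()<50:
    f=(m()-f0); print(z,f.round(1).tolist(),end='; ')
    if f[2]>13: break
    z-=0.5 if f[2]>5.5 else 1.0
    manip.servo_line([*X,z],25)
manip.dwell(.3); s=manip.read_state(); print(T(),(m()-f0).round(2),s["gripper_width"],s["eef_pos"])
E
```

```text
35.42 [0.15 0.34 0.13]
163 [0.1, 0.3, 0.1]; 162.0 [0.3, 0.4, 0.5]; 161.0 [-0.0, -0.3, 0.8]; 160.0 [0.8, -1.0, 0.3]; 159.0 [0.8, 0.4, -0.5]; 158.0 [-0.3, -0.0, 2.6]; 157.0 [-0.4, 0.5, 4.0]; 156.0 [-0.4, -0.3, 4.3]; 155.0 [-0.5, -0.4, 5.3]; 154.0 [-0.3, 0.2, 6.2]; 153.5 [-1.4, -0.4, 6.5]; 153.0 [-0.7, -0.4, 6.0]; 152.5 [-0.7, -0.3, 8.0]; 152.0 [-1.0, -0.0, 7.5]; 151.5 [-0.9, -0.0, 9.0]; 151.0 [-1.6, 0.3, 11.6]; 150.5 [-2.6, 0.4, 13.5]; 39.72 [-1.51  0.55 13.67] 0.17963876050405375 [541.03448357  -6.51735331 152.18732862]
```

```bash
python3 - <<'E'
from h import *
for c in("side","wrist","top"): look(c,"f_"+c,["tall_tube","cup_floor","lever_tip","rubber_stopper","timer"])
i=cv2.imread("pics/f_wrist.png")[80:380,160:480]; k=cv2.resize(cv2.imread("pics/f_side.png")[165:285,235:385],(375,300),interpolation=cv2.INTER_CUBIC)
cv2.imwrite("pics/c6.png",np.hstack([i,k]))
s=manip.read_state(); print(s["t"],wf(),s["gripper_width"])
E
```

```text
side cam [ -43.  1056.8  581.6] axis [ 0.41 -0.84 -0.36]
tall_tube [([538.3, -5.8, 110.8], 0.56)]
cup_floor [([535.0, -8.0, 111.0], 0.73)]
lever_tip [([522.3, 149.5, 97.3], 0.43)]
rubber_stopper [([352.8, 211.7, 2.1], 0.8)]
timer [([668.3, -257.9, -2.3], 0.53)]
wrist cam [474.3 -15.5 327.9] axis [ 0.26  0.04 -0.96]
tall_tube [([539.6, -11.2, 113.6], 0.75)]
cup_floor [([539.8, -7.8, 113.6], 0.83)]
lever_tip []
rubber_stopper [([352.1, 211.5, -2.9], 0.96)]
timer [([672.7, -256.2, 2.2], 0.71)]
top cam [ 375.4  -60.1 1365.6] axis [ 0.1  -0.01 -1.  ]
tall_tube []
cup_floor []
lever_tip [([524.7, 153.6, 97.1], 0.57)]
rubber_stopper []
timer [([669.7, -257.6, -1.2], 0.92)]
40.6167 [-3.72313266  0.21752042 13.15949159] 0.1753919251006878
```

View pics/c6.png

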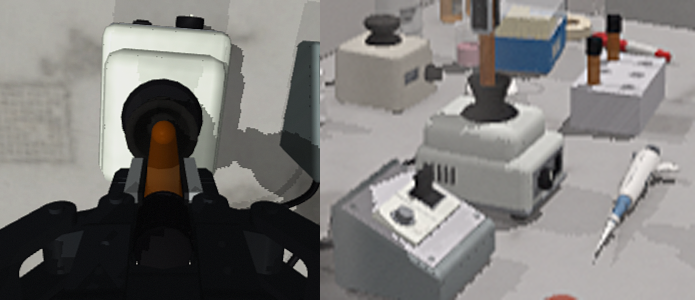

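The tube stands upright in the cup. The cup floor is at about 111–113 mm, so the cup is on its stop. The lever is up and the short tubes are in place. Handing in.

```bash
python3 -c "
from h import *
print(manip.finish_job(), manip.read_state()['t'], wf())"
```

```text
the job is handed in; nothing more can be done
the job is handed in; nothing more can be done
```

I did all the steps and handed the job in at about 41 s on the robot's clock, under the 58 s limit. No verdict was reported.

- **Breaker:** I pressed the test button and the lever dropped by itself. I then pushed the lever up the slope to its stop, with about 10 N at the fingers. After letting go, all three cameras showed it up, and the side and top cameras still did at the end.
- **Tube:** I gripped the tall tube at 60 N, lifted it out, set it in the cup and pressed it down in small steps. Contact came at a commanded height of about 158 mm. From about 151.5 mm the force climbed more steeply, about where the 6 mm stop should be.
- **Last checks:** The wrist force was about 13–14 N upward and the grip width was steady. The cup floor was found at 111 and 113.6 mm (side and wrist cameras) against an expected 111.5. The tube was 3–4 mm from the cup's centre, and looked upright in the last picture. The timer and stopper were within measuring error of where they started, and the short tubes looked undisturbed.

**What disagreed:**
- The fingertips really end about 31 mm short of the reported TCP. This showed when the first press on the button met nothing, and the open-finger picture confirmed it. I corrected for it from then on.
- Several network detections were wrong, such as the tall tube being reported at the breaker, and I ignored them.
- The tube's tilt was judged only by eye.

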